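# Fish slice held ready over the frying pan

### The arm

A 7-joint arm with a two-finger parallel gripper is mounted at the origin on the work surface. World frame = base frame: x ahead of the robot, y to its left, z up, the work surface at z = 0. Lengths are in m, angles in rad, forces in N, time in s.
With the tool pointing down it reaches from about 0.425 to 0.925 m from the base axis. Payload 6.8 kg.
Tool frame: the origin (TCP) lies on the front face of the gripper's body, between the roots of the fingers; the fingertips stand 73 mm ahead of it and the grasp point (between the pads) lies 54 mm ahead of it (env.nose_length is the distance from the TCP to the fingertips, in m); z points along the fingers, y is the line along which they close (so a half turn about z gives the same grasp; the last joint's range is limited). The gripper opens to 85 mm and grips with 20 to 120 N. Pads are 22 mm wide; open, the fingers measure 114 mm over their backs; the gripper's body (76 mm by 85 mm) begins 54 mm behind the grasp point. The pads swing forward as they close: fully open they stand 13 mm farther back than shut.
Start: joints at [1.044, 0.477, 0.022, 1.555, -0.011, 1.109, -0.083], TCP at [0.275, -0.617, 0.304] pointing down, gripper open.
Joint ranges: [-2.96, 2.96], [-0.34, 2.1], [-1.41, 1.46], [0.24, 2.44], [-1.37, 4.51], [0.17, 1.92], [-2.96, 2.96]. Speed limits (rad/s): [2.39, 2.39, 3.14, 3.14, 3.14, 3.14, 3.14].

### API

Orientations are given as a unit quaternion [w, x, y, z].
In Python, from cell import env, kin, camera, calibration, job gives the robot as it stands. The module is installed in compiled form; this text tells all that it offers. Calls block until the motion is done:
- env.reach(position, orientation): joint-space move of the TCP to a pose.
- env.movel(position, velocity=0.15, rot=None, stop_force=None): straight line of the TCP; rot=None keeps the orientation; velocity is the mean speed in m/s. With stop_force (N) it stops when the force on the tool has changed by that much, and returns True; else False.
- env.goto_joints(angles): joint-space move.
- env.grip(opening, f_grip=None): finger opening in m; f_grip is the grip in N (None keeps the last); returns when the fingers have stopped.
- env.dwell(seconds).
- kin.inverse_kinematics(position, orientation): joint angles nearest the present ones, or None.
- env.get_state(): the state.
- camera(name): name is "side" or "top"; returns (picture, depth): 480x640x3 uint8, blue, green, red; 480x640 float32, m along the optical axis (not along the pixel's ray), 0 where there is no reading.
- calibration(name): a dict with "fx", "fy", "cx", "cy" (pixels), "rvec" (rotation vector, rad) and "tvec" (3), from world to camera coordinates, as OpenCV has them. Camera axes: x right, y down, z forward; pixel columns grow to the right and rows downward; lengths in m; the calibration is good to about 2 mm. A picture is of the moment at which its call begins. calibration takes no time and is no camera call.
A pose or a line that the arm cannot do raises env.PlanningError and nothing moves.
- job.job_done(): hands the job in; it is judged then, once.
The state is a dict: "time": time; "qpos": joint angles; "joint_velocities": joint speeds; "joint_torque": joint torques, N m; "tcp_pos": TCP position; "orientation": TCP orientation; "force": force on the tool from outside, world axes, zero at the start; "torque": the same for the moment, N m; "opening": finger opening in m; "gripper_force": force on a finger pad.
Only numpy, scipy, OpenCV 4.12 (cv2) and the standard library are available. Lean on these libraries where they do the work, as an engineer would, in place of code of your own. Each camera call takes 0.05 s, during which the arm holds its last target. There are 200 camera calls.

### The job

Draw the black-handled steel fish slice up out of the white utensil block, turn it from upright to level with the blade lying flat (either face up), and hold it with the middle of the blade over the middle of the frying pan, 10 to 20 cm above the pan's rim and touching nothing, ready to go in. Finish still holding it there, at rest; leave the wooden spatula, the oil bottle, the jar and the pan where they are.

Things in the scene. Friction and masses are not known exactly. Their poses are not given: they have to be found in the camera images.
- slice: Fish slice, straight and flat, 225 mm long, about 0.14 kg. Along its z: steel blade 0 to 104 mm (70 wide in y, 4 thick in x), steel neck 14 x 7 to 125, black handle 20 (y) by 16 (x) to 225. Origin: middle of the blade's end edge. It starts blade down in either slot of the block, z up, x along the block's x, handle 140 to 240 mm above the work surface.
- slice_blade (a point): Middle of the fish slice's blade, 52 mm along the slice's z from its origin; same axes as the slice. When the slice lies flat as wanted, its x axis is vertical (up or down) and its y and z are level.
- slice_handle (a point): Middle of the black handle, 175 mm along the slice's z; same axes. Gripped near here across its y (20 mm) with the fingers leaning 45 degrees (down and along +x, away from the robot), the gripper's body clears the handle's end, and half a turn about the fingers' direction then lays the slice level, blade pointing away.
- block: White utensil block, fixed, 70 (x) by 210 (y) by 105 mm high. Origin: centre of its underside; z up, x points away from the robot within 0.3 rad. Two slots in its top, 55 mm either side of the middle along y, each 12 (x) by 75 (y), 90 mm deep: one holds the slice, one the spatula. Block on one side of the robot, hob on the other; which is which varies.
- spatula: Wooden spatula, same shape and size as the fish slice but all pale wood, standing in the other slot, so the two handles are 110 mm apart, middle to middle. Origin and axes as for the slice. To be left alone.
- hob: Steel single-burner gas hob, fixed, 300 mm (x) by 240 mm (y), body 28 mm high with a dark pan grate up to 55 mm above the work surface and two black knobs at its far (+x) edge (to 54 mm). Origin: centre of its underside, z up.
- pan: Dark frying pan loose on the hob's grate, 0.9 kg: 220 mm across the rim, 176 across the base, 45 deep outside, wall 4. Straight black handle (18 mm thick) along its +x, away from the robot, out to 270 mm from the middle and 60 mm above the base at its end. Origin: centre of the underside, z up. To be left in place.
- pan_rim (a point): Centre of the pan's mouth at rim height (100 mm above the work surface).
- oil: Green oil bottle with a cork, 64 mm across, 220 mm high, standing ahead of the robot beyond the jar. Origin: centre of the underside. To be left alone.
- jar: Amber storage jar with a steel lid, 84 mm across, 100 mm high, standing ahead of the robot between block and hob. Origin: centre of the underside. To be left alone.
Not all that is in view belongs to the job. What is meant by the block is not green, and is the smaller of those in its own colour.

How it is judged:
On the way, in this order (a step that is already met when the one before it is completed fails the run):
1. the fish slice is drawn up clear of the block, in the gripper (z of slice in the frame of block above 0.11 m and contact force between the fingers and slice above 1 N), for 0.1 s.
2. it is turned level, blade flat, held raised ((angle between slice's own x axis and vertical below 0.3 rad or angle between slice's own x axis and vertical above 2.8416 rad) and height (world z) of slice_blade above 0.13 m and contact force between the fingers and slice above 1 N), for 0.2 s.
At the end, for the whole second after the job is handed in: Held at rest in the fingers, blade flat and level within 0.3 rad, its middle within 40 mm sideways of the pan's middle and 30 to 250 mm above the rim, touching nothing else; pan moved under 25 mm, spatula, bottle and jar under 30 mm, all upright (0.2 rad) ((angle between slice's own x axis and vertical below 0.3 rad or angle between slice's own x axis and vertical above 2.8416 rad) and contact force between the fingers and slice above 1 N and horizontal distance between slice_blade and pan_rim below 0.04 m and z of slice_blade in the frame of pan_rim between 0.03 and 0.25 m and linear speed of slice below 0.03 m/s and angular speed of slice below 0.2 rad/s and contact force between slice and pan below 0.3 N and contact force between slice and hob below 0.3 N and contact force between slice and block below 0.3 N and contact force between slice and spatula below 0.3 N and contact force between slice and oil below 0.3 N and contact force between slice and jar below 0.3 N and distance of pan from where it was at the start of the episode below 0.025 m and distance of each of spatula, oil, jar from where it was at the start of the episode below 0.03 m and angle between each of pan, spatula, oil, jar's own z axis and vertical below 0.25 rad); the arm keeps its last pose, push and grip.
It fails at once if the frying pan is shoved (distance of pan from where it was at the start of the episode above 0.025 m).
It fails at once if the wooden spatula is pulled up or disturbed (distance of spatula from where it was at the start of the episode above 0.03 m).
It fails at once if the oil bottle is disturbed (distance of oil from where it was at the start of the episode above 0.03 m).
It fails at once if the amber jar is disturbed (distance of jar from where it was at the start of the episode above 0.03 m).
It also fails if it takes over 45 s, if anything falls off the work surface, if the arm or the gripper's body presses on something with over 40 N, if the wrist force passes 120 N, or if a joint passes its speed limit or range.

## Working session

There is one attempt and no reset: what is moved stays moved. The work goes in short steps, each a Python script; the robot and the scene stay as the last script left them, time stands still between calls to the robot, and variables do not carry over. Pictures are saved under pics/ and viewed, at most 10 in all, crops included, and the job is handed in when it is done.

```bash
mkdir -p pics; cat > h.py <<'E'
import numpy as np, cv2
from scipy.spatial.transform import Rotation as R
from cell import env, kin, camera, calibration, job
def cloud(name,d):
    c=calibration(name); v,u=np.mgrid[:480,:640]
    P=np.dstack([(u-c["cx"])/c["fx"]*d,(v-c["cy"])/c["fy"]*d,d])
    Rm=cv2.Rodrigues(np.array(c["rvec"],float))[0]
    W=(P-np.array(c["tvec"]).ravel())@Rm
    W[d<=0]=np.nan
    return W
def quat(Rm):
    q=R.from_matrix(Rm).as_quat(); return [q[3],q[0],q[1],q[2]]
E
python3 - <<'E'
from h import *
for n in("top","side"):
    p,d=camera(n); cv2.imwrite(f"pics/{n}0.png",p); np.save(f"{n}d.npy",cloud(n,d))
E
```

```text
(no output)
```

View pics/top0.png

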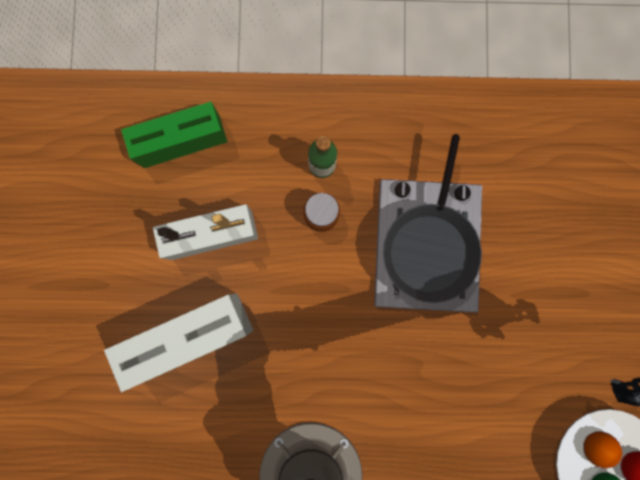

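View pics/side0.png

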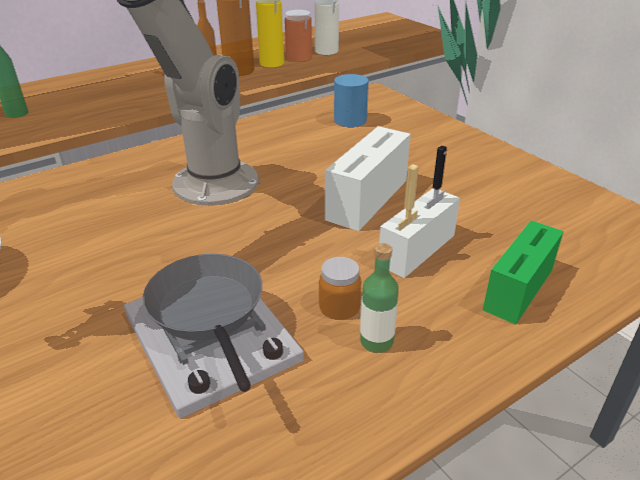

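The top view shows the small white block at about (205,232), the slice's black handle at (167,233), the spatula at (220,220) and the pan mouth at (432,252). The jar is at (322,210), the bottle at (322,157), and a larger decoy block sits at (178,340). The side view agrees: the black handle is at (440,168) and the wooden one at (411,190).

```bash
python3 - <<'E'
from h import *
T=np.load("topd.npy");S=np.load("sided.npy");pt=cv2.imread("pics/top0.png").astype(int);ps=cv2.imread("pics/side0.png").astype(int)
def reg(W,p,u0,u1,v0,v1,m): 
    w=W[v0:v1,u0:u1];q=p[v0:v1,u0:u1];k=m(w,q)&np.isfinite(w[...,0]);return w[k]
def sh(n,P):print(n,len(P),np.round(np.nanmin(P,0),3),np.round(np.nanmax(P,0),3),np.round(np.nanmean(P,0),4))
b=reg(T,pt,145,265,195,265,lambda w,q:(abs(w[...,2]-.105)<.008)); sh("block",b)
r=cv2.minAreaRect((b[:,:2]*1000).astype(np.float32));print(r)
big=reg(T,pt,95,260,285,400,lambda w,q:(w[...,2]>.05)); sh("big",big);print("bigtop",np.percentile(big[:,2],[50,90]),cv2.minAreaRect((big[big[:,2]>.12][:,:2]*1000).astype(np.float32)))
for n,W,p,bx in(("topH",T,pt,(150,200,215,250)),("sideH",S,ps,(425,455,140,200))):
    h=reg(W,p,*bx,lambda w,q:(w[...,2]>.143)&(w[...,2]<.26)&(q.max(-1)<110));sh(n,h)
h=reg(S,ps,425,455,140,200,lambda w,q:(w[...,2]>.15)&(w[...,2]<.23)&(q.max(-1)<110))
h=h[np.linalg.norm(h-np.median(h,0),axis=1)<.06]
for z in(.15,.17,.19,.21):
    k=h[abs(h[:,2]-z)<.01];print(z,len(k),k.mean(0).round(4),k.min(0).round(3),k.max(0).round(3))
s=reg(S,ps,395,425,160,220,lambda w,q:(w[...,2]>.15)&(w[...,2]<.25));sh("spat",s)
pn=reg(T,pt,375,490,195,310,lambda w,q:(w[...,2]>.092)&(w[...,2]<.108));sh("panrim",pn);print(cv2.minEnclosingCircle((pn[:,:2]*1000).astype(np.float32)))
sh("jar",reg(T,pt,300,345,185,235,lambda w,q:w[...,2]>.09));sh("oil",reg(T,pt,300,345,130,185,lambda w,q:w[...,2]>.2))
hd=reg(T,pt,430,465,130,215,lambda w,q:w[...,2]>.09);sh("panhandle",hd)
E
```

```text
block 2504 [0.487 0.136 0.097] [0.605 0.355 0.113] [0.545  0.2419 0.1049]
((546.4915161132812, 245.8317413330078), (71.2066650390625, 211.18258666992188), 14.85442066192627)
big 5861 [0.207 0.142 0.05 ] [0.409 0.435 0.15 ] [0.3087 0.2857 0.1372]
bigtop [0.14062264 0.1436322 ] ((307.2306823730469, 289.1562194824219), (93.83938598632812, 284.3197937011719), 24.993518829345703)
topH 194 [0.523 0.287 0.145] [0.541 0.308 0.244] [0.5311 0.294  0.2108]
sideH 367 [0.527 0.287 0.143] [0.547 0.31  0.241] [0.5388 0.2946 0.1958]
0.15 35 [0.5389 0.2946 0.1553] [0.529 0.287 0.15 ] [0.546 0.304 0.16 ]
0.17 73 [0.5391 0.2946 0.1707] [0.528 0.288 0.161] [0.545 0.307 0.18 ]
0.19 69 [0.5392 0.2938 0.191 ] [0.529 0.287 0.18 ] [0.546 0.305 0.2  ]
0.21 69 [0.5389 0.294  0.2099] [0.527 0.288 0.2  ] [0.547 0.308 0.22 ]
spat 419 [0.554 0.181 0.15 ] [0.575 0.206 0.243] [0.5672 0.1896 0.1994]
panrim 1170 [ 0.399 -0.368  0.092] [ 0.635 -0.15   0.108] [ 0.5156 -0.2691  0.0983]
((519.3873291015625, -259.2464294433594), 120.56451416015625)
jar 837 [ 0.564 -0.049  0.091] [0.636 0.02  0.108] [ 0.5997 -0.014   0.1   ]
oil 179 [ 0.705 -0.028  0.2  ] [0.733 0.    0.226] [ 0.7177 -0.0132  0.2194]
panhandle 742 [ 0.593 -0.322  0.09 ] [ 0.77  -0.254  0.128] [ 0.6743 -0.2914  0.1108]
```

```bash
cat >> h.py <<'E'
BX=np.array([np.cos(np.radians(14.85)),np.sin(np.radians(14.85)),0]); H=np.array([.534,.298,.19])
PAN=np.array([.509,-.259,.10])
def tilt(yaw,s):
    d=np.array([np.cos(yaw),np.sin(yaw),0]); f=(d-[0,0,1])/np.sqrt(2); y=s*np.cross([0,0,1],d)
    return np.column_stack([np.cross(y,f),y,f])
def pose(g,yaw,s):
    M=tilt(yaw,s); return g-.054*M[:,2], quat(M)
def final(yaw,s,z=.25):
    g=PAN*[1,1,0]+[0,0,z]-.123*np.array([np.cos(yaw),np.sin(yaw),0]); return pose(g,yaw,s)
E
python3 - <<'E'
from h import *
f=lambda q:None if q is None else np.round(q,2)
y0=np.radians(14.85)
for s in(1,-1):
    for dz in(0,.15,.2,.25): print("grasp",s,dz,f(kin.inverse_kinematics(*pose(H+[0,0,dz],y0,s))))
    print("pre",f(kin.inverse_kinematics(*pose(H-.1*tilt(y0,s)[:,2],y0,s))))
    for yd in(-60,-45,-30,-15,0,15):
        for z in(.23,.28): print("fin",s,yd,z,f(kin.inverse_kinematics(*final(np.radians(yd),s,z))))
print(env.nose_length)
E
```

```text
grasp 1 0 [-0.16  0.36 -0.72  2.27  1.83  0.6  -0.58]
grasp 1 0.15 [ 0.36  0.16 -1.21  2.1   1.18  0.57  0.13]
grasp 1 0.2 [ 0.03  0.01 -0.81  2.05  0.82  0.51  0.44]
grasp 1 0.25 [ 0.61 -0.05 -1.31  1.96  0.54  0.54  0.74]
pre [-0.32  0.07 -0.59  2.34  1.46  0.48 -0.34]
fin 1 -60 0.23 [ 0.3   0.14 -0.62  2.37  1.21  0.92 -0.7 ]
fin 1 -60 0.28 [ 0.37  0.04 -0.66  2.32  1.08  0.92 -0.5 ]
fin 1 -45 0.23 None
fin 1 -45 0.28 None
fin 1 -30 0.23 None
fin 1 -30 0.28 None
fin 1 -15 0.23 None
fin 1 -15 0.28 None
fin 1 0 0.23 None
fin 1 0 0.28 [ 2.15 -0.01 -1.28  2.35 -1.25  0.62 -2.84]
fin 1 15 0.23 [ 0.2   0.23  0.85  2.34 -1.33  0.95 -2.43]
fin 1 15 0.28 [-0.23  0.2   1.33  2.3  -1.22  1.05 -2.56]
grasp -1 0 [-1.16  0.29  0.42  2.33  2.11  0.29  2.14]
grasp -1 0.15 [-1.22 -0.    0.42  2.18  1.    0.44 -2.92]
grasp -1 0.2 [-0.19 -0.   -0.6   2.06  0.81  0.51 -2.7 ]
grasp -1 0.25 [ 0.38 -0.04 -1.1   1.96  0.58  0.55 -2.44]
pre [-1.12  0.02  0.22  2.39  1.44  0.44  2.8 ]
fin -1 -60 0.23 [ 0.81  0.27 -1.19  2.35  1.3   1.09  2.41]
fin -1 -60 0.28 [-1.31 -0.12  1.    2.4   1.13  1.    2.61]
fin -1 -45 0.23 None
fin -1 -45 0.28 None
fin -1 -30 0.23 None
fin -1 -30 0.28 None
fin -1 -15 0.23 None
fin -1 -15 0.28 None
fin -1 0 0.23 None
fin -1 0 0.28 [ 1.04 -0.05 -0.23  2.4  -1.27  0.57  0.28]
fin -1 15 0.23 [ 1.25  0.2  -0.35  2.28 -1.17  0.71  0.56]
fin -1 15 0.28 [ 1.22  0.1  -0.3   2.24 -1.08  0.8   0.4 ]
0.0726
```

```bash
cat > fit.py <<'E'
from h import *
from scipy.optimize import least_squares
import itertools
rng=np.random.default_rng(0); Q=[];P=[];M=[]
s=env.get_state(); o=s["orientation"]; Q.append(s["qpos"]);P.append(s["tcp_pos"]);M.append(R.from_quat([*o[1:],o[0]]).as_matrix())
while len(Q)<70:
    a=rng.uniform(-1.3,1.3);r=rng.uniform(.45,.8);p=np.array([r*np.cos(a),r*np.sin(a),rng.uniform(.1,.5)])
    Rm=(R.from_euler('z',rng.uniform(-3,3))*R.from_euler('xy',rng.uniform(-.8,.8,2))*R.from_euler('x',np.pi)).as_matrix()
    q=kin.inverse_kinematics(p,quat(Rm))
    if q is not None: Q.append(q);P.append(p);M.append(Rm)
Q=np.array(Q);P=np.array(P);M=np.array(M)
def rots(W): # cumulative
    C=[np.tile(np.eye(3),(len(Q),1,1))]
    for i in range(7):
        w=W[i]/np.linalg.norm(W[i]); C.append(C[-1]@R.from_rotvec(Q[:,i:i+1]*w).as_matrix())
    return C
def res(x): return (rots(x[:21].reshape(7,3))[-1]@R.from_rotvec(x[21:]).as_matrix()-M).ravel()
best=None
for sg in itertools.product([1,-1],repeat=7):
    W=np.array([[0,0,k] if i%2==0 else [0,k,0] for i,k in enumerate(sg)],float)
    x0=np.r_[W.ravel(),[np.pi-.01,0.01,0]]; c=np.sum(res(x0)**2)
    if best is None or c<best[0]: best=(c,x0,sg)
print(best[0],best[2])
f=least_squares(res,best[1]); print("rot rms",np.sqrt(np.mean(f.fun**2))); W=f.x[:21].reshape(7,3);W/=np.linalg.norm(W,axis=1)[:,None]
C=rots(W)  # p = sum_i C_{i}(I - e_i) p_i + C_7 t
A=np.concatenate([np.concatenate([C[i]-C[i+1] for i in range(7)]+[C[7]],axis=2)]).reshape(-1,24)
x,*_=np.linalg.lstsq(A,P.ravel(),rcond=1e-6); e=(A@x-P.ravel()); print("pos max err",abs(e).max())
np.savez("fk.npz",W=W,x=x,r0=f.x[21:]); print(W.round(3))
E
python3 fit.py
```

```text
309.1514782563441 (-1, 1, -1, -1, 1, 1, 1)
rot rms 3.428270356415914e-11
pos max err 7.424699743907581e-11
[[ 0. -0. -1.]
 [-0.  1. -0.]
 [ 0.  0. -1.]
 [-0.  1.  0.]
 [ 0.  0. -1.]
 [-0.  1.  0.]
 [ 0.  0. -1.]]
```

```bash
cat >> h.py <<'E'
from scipy.optimize import least_squares
K=np.load("fk.npz")
LO=np.array([-2.96,-.34,-1.41,.24,-1.37,.17,-2.96])+.05; HI=np.array([2.96,2.1,1.46,2.44,4.51,1.92,2.96])-.05
def fk(q,joints=False):
    C=np.eye(3);t=np.zeros(3);x=K["x"].reshape(8,3);J=[]
    for i in range(7):
        E=R.from_rotvec(q[i]*K["W"][i]).as_matrix(); J.append(t+C@x[i]); t=t+C@(x[i]-E@x[i]); C=C@E
    p=t+C@x[7]; M=C@R.from_rotvec(K["r0"]).as_matrix()
    return (p,M,J) if joints else (p,M)
def ik(p,qt,q0):
    T=R.from_quat([*qt[1:],qt[0]])
    def r(q):
        a,M=fk(q); return np.r_[(a-p)*3,(R.from_matrix(M)*T.inv()).as_rotvec(),1e-5*(q-q0)]
    s=least_squares(r,np.clip(q0,LO+.001,HI-.001),bounds=(LO,HI),xtol=1e-10,ftol=1e-12,max_nfev=80)
    return s.x if np.linalg.norm(s.fun[:6])<1e-3 else None
# slice points in tool frame: slice axes in tool coords from grasp relation
def slice_in_tool(s):
    M=tilt(np.radians(14.85),s); S=np.column_stack([BX,np.cross([0,0,1],BX),[0,0,1]]); return M.T@S
PTS=np.array([[x,y,z-.175] for x,y,z in [(0,35,0),(0,-35,0),(0,35,104),(0,-35,104),(0,35,52),(0,-35,52),(0,0,0),(8,0,225),(-8,0,225)] for x,y,z in [(x/1e3,y/1e3,z/1e3)]])
def clear(q,s): # min clearance of slice and hand from obstacles
    p,M=fk(q); g=p+.054*M[:,2]; W=g+PTS@slice_in_tool(s).T@M.T
    hand=np.array([p+a*M[:,0]*.04+b*M[:,1]*.057+c*M[:,2] for a in(-1,1) for b in(-1,1) for c in(.07,0,-.1)])
    A=np.vstack([W,hand]); c=np.inf
    for x,y,rad,top in((.718,-.013,.032,.226),(.600,-.014,.042,.10),(.5606,.1926,.02,.243),(.509,-.259,.11,.105),(.307,.289,.15,.145),(.5465,.2458,.11,.107),(.70,-.3,.09,.13)):
        h=np.hypot(A[:,0]-x,A[:,1]-y)-rad; v=A[:,2]-top
        c=min(c,np.min(np.maximum(h,v)))
    return min(c,A[:,2].min(), np.min(np.hypot(W[:,0],W[:,1]))-.12)
def path_clear(a,b,s,n=25): return min(clear(a+(b-a)*t,s) for t in np.linspace(0,1,n))
E
cat > plan.py <<'E'
from h import *
rng=np.random.default_rng(1); y0=np.radians(14.85); D=.23
def many(pq,n):
    out=[]
    for _ in range(n):
        q=ik(*pq,rng.uniform(LO,HI)) 
        if q is not None and abs(q[0])<1.9: out.append(q)
    return out
G=[]
for s in(1,-1):
    for q in many(pose(H,y0,s),14):
        pre=ik(*pose(H-.09*tilt(y0,s)[:,2],y0,s),q)
        l=q
        for k in range(1,7):
            l=ik(*pose(H+[0,0,D*k/6],y0,s),l)
            if l is None: break
        if pre is not None and l is not None: G.append((s,pre,q,l))
print("grasps",len(G),"of s+",sum(g[0]>0 for g in G))
F=[]
for s in(1,-1):
    for yd in(-75,-60,-45,-30,-15,0,15,30):
        F+=[(s,yd,q) for q in many(final(np.radians(yd),s,.265),8)]
print("finals",len(F),{yd:sum(f[1]==yd for f in F) for yd in(-75,-60,-45,-30,-15,0,15,30)})
best=[]
for s,pre,q,l in G:
    for fs,yd,f in F:
        if fs==-s:
            m=min(np.min(f-LO),np.min(HI-f))+.05
            L=np.abs(f-l).max()
            if L<4.5: best.append((path_clear(l,f,s,12),L,s,yd,pre,q,l,f))
best=[b for b in best if b[0]>.025]; best.sort(key=lambda b:b[1]-10*min(b[0],.06))
print(len(best))
import pickle; pickle.dump(best,open("plan.pkl","wb"))
for b in best[:5]:
    print(round(b[0],3),round(b[1],2),b[2],b[3]); [print("  ",x.round(2)) for x in b[4:]]
E
time python3 plan.py
```

```text
grasps 11 of s+ 11
finals 29 {-75: 12, -60: 7, -45: 0, -30: 0, -15: 0, 0: 2, 15: 3, 30: 5}
0
real	1m43.018s
user	1m42.237s
sys	0m1.324s
```

```bash
sed -i 's/^best=\[b for b in best.*$/pickle.dump((G,F),open("gf.pkl","wb")); best.sort(key=lambda b:-b[0])/; s/^rng=/import pickle; rng=/; s/<4.5/<6/' plan.py; sed -i '/^import pickle; pickle.dump(best/d' plan.py
cat >> plan.py <<'E'
print("start/final clear",[round(clear(g[3],g[0]),3) for g in G],[(f[1],round(clear(f[2],-f[0]),3)) for f in F])
print("G"); [print(g[0],g[2].round(2),g[3].round(2)) for g in G]
print("F"); [print(f[0],f[1],f[2].round(2)) for f in F]
E
python3 plan.py
```

```text
grasps 11 of s+ 11
finals 29 {-75: 12, -60: 7, -45: 0, -30: 0, -15: 0, 0: 2, 15: 3, 30: 5}
176
0.019 2.03 1 30
   [-1.22  0.04  0.34  2.39  1.49  0.41 -0.39]
   [-1.26  0.31  0.54  2.33  2.2   0.26 -1.1 ]
   [-1.09 -0.08  0.28  2.06  0.77  0.59  0.5 ]
   [ 0.07  0.51  1.2   2.13 -1.25  1.44  0.85]
0.019 2.0 1 30
   [-1.22  0.04  0.34  2.39  1.49  0.41 -0.39]
   [-1.19  0.3   0.45  2.33  2.13  0.29 -1.02]
   [-0.88 -0.07  0.08  2.05  0.74  0.58  0.52]
   [ 0.07  0.51  1.2   2.13 -1.25  1.44  0.85]
0.019 2.69 1 0
   [-1.22  0.04  0.34  2.39  1.49  0.41 -0.39]
   [-1.26  0.31  0.54  2.33  2.2   0.26 -1.1 ]
   [-1.09 -0.08  0.28  2.06  0.77  0.59  0.5 ]
   [ 1.59  0.01 -0.77  2.39 -1.32  0.56  0.36]
0.019 2.7 1 0
   [-1.22  0.04  0.34  2.39  1.49  0.41 -0.39]
   [-1.26  0.31  0.54  2.33  2.2   0.26 -1.1 ]
   [-1.09 -0.08  0.28  2.06  0.77  0.59  0.5 ]
   [ 1.61  0.01 -0.79  2.38 -1.32  0.56  0.36]
0.018 2.47 1 0
   [-1.22  0.04  0.34  2.39  1.49  0.41 -0.39]
   [-1.19  0.3   0.45  2.33  2.13  0.29 -1.02]
   [-0.88 -0.07  0.08  2.05  0.74  0.58  0.52]
   [ 1.59  0.01 -0.77  2.39 -1.32  0.
[... 2699 characters left out ...]
75 [-0.34  0.17  0.04  2.2   0.93  1.06  2.49]
-1 -75 [ 0.4   0.26 -0.8   2.16  1.05  1.23  2.41]
-1 -75 [ 0.27  0.23 -0.65  2.16  1.03  1.19  2.43]
-1 -75 [-0.46  0.17  0.17  2.21  0.92  1.04  2.51]
-1 -75 [-0.15  0.18 -0.17  2.19  0.96  1.1   2.47]
-1 -60 [-0.68  0.    0.39  2.39  1.09  0.89  2.59]
-1 -60 [ 0.97  0.2  -1.32  2.31  1.22  1.06  2.54]
-1 0 [ 1.61  0.01 -0.79  2.38 -1.32  0.56  0.36]
-1 0 [ 1.59  0.01 -0.77  2.39 -1.32  0.56  0.36]
-1 15 [ 1.83  0.23 -0.98  2.22 -0.93  0.67  0.31]
-1 15 [ 1.12  0.12 -0.19  2.26 -1.12  0.79  0.46]
-1 30 [ 0.95  0.25  0.03  2.09 -0.98  1.02  0.57]
-1 30 [ 0.07  0.51  1.2   2.13 -1.25  1.44  0.85]
-1 30 [ 1.82  0.43 -1.02  2.03 -0.58  0.8   0.22]
```

```bash
cat > a.py <<'E'
from h import *
y0=np.radians(14.85); s=1; f=tilt(y0,s)[:,2]
q0=np.array(env.get_state()["qpos"])
qp=ik(*pose(H-.09*f,y0,s),np.array([-.4,.1,-.45,2.3,1.5,.5,-.4]))
def handc(q):
    p,M=fk(q); A=np.array([p+a*M[:,0]*.04+b*M[:,1]*.057+c*M[:,2] for a in(-1,1) for b in(-1,1) for c in(.075,0,-.1)]); c=9
    for x,y,r,t in((.718,-.013,.032,.226),(.6,-.014,.042,.1),(.5606,.1926,.02,.243),(.534,.298,.02,.243),(.509,-.259,.11,.105),(.307,.289,.15,.145),(.7,-.3,.09,.13)):
        c=min(c,np.min(np.maximum(np.hypot(A[:,0]-x,A[:,1]-y)-r,A[:,2]-t)))
    return c
pc=lambda a,b:min(handc(a+(b-a)*t) for t in np.linspace(0,1,30))
best=(pc(q0,qp),None); rng=np.random.default_rng(0)
for _ in range(60):
    if best[0]>.04: break
    v=q0+(qp-q0)*rng.uniform(.2,.9)+rng.normal(0,.25,7)*[.5,1,.5,1,.5,1,.5]
    if (v<LO).any()or(v>HI).any(): continue
    c=min(pc(q0,v),pc(v,qp)); best=max(best,(c,v),key=lambda b:b[0])
print(best,qp.round(2))
assert best[0]>.02
if best[1] is not None: env.goto_joints(list(best[1]))
env.goto_joints(list(qp)); env.grip(.06,100)
st=env.get_state(); print(st["time"],st["tcp_pos"],pose(H-.09*f,y0,s)[0])
p,d=camera("side"); c=calibration("side")
cv2.imwrite("pics/pre.png",cv2.resize(p[80:260,300:520],None,fx=3.5,fy=3.2))
E
python3 a.py
```

```text
(np.float64(0.03222197214963493), array([-0.1687003 , -0.17472513, -0.6373685 ,  2.32645953,  1.35902278,
        0.54976341, -0.46103466])) [-0.34  0.09 -0.57  2.34  1.5   0.48 -0.38]
4.175 [0.43576611 0.27166796 0.29265761] [0.43557751 0.27190375 0.29182338]
```

View pics/pre.png

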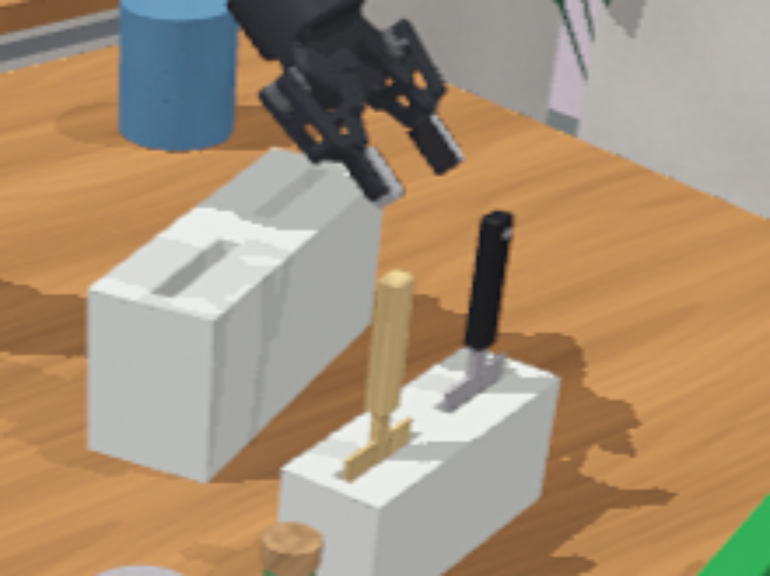

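The tilted gripper stands behind the slice, its fingers at about (385,185) and (440,155) and the handle's top at (497,218), so it is in line for the approach.

```bash
cat > b.py <<'E'
from h import *
y0=np.radians(14.85); s=1
print(env.movel(pose(H,y0,s)[0],.1,rot=pose(H,y0,s)[1],stop_force=15))
st=env.get_state(); print(np.round(st["tcp_pos"]-pose(H,y0,s)[0],4),np.round(st["force"],1))
env.grip(0.0,100); st=env.get_state(); print(st["opening"],st["gripper_force"],np.round(st["force"],1))
if .012<st["opening"]<.026:
    for dz in(.06,.24):
        try: print(dz,env.movel(pose(H+[0,0,dz],y0,s)[0],.1,stop_force=25))
        except env.PlanningError as e: print("plan",dz,e)
st=env.get_state(); print(st["time"],st["tcp_pos"],np.round(st["qpos"],3),st["opening"],np.round(st["force"],1))
p,d=camera("side"); cv2.imwrite("pics/lift.png",p)
E
python3 b.py
```

```text
False
[-0.0002  0.0001  0.0003] [ 0.3  0.6 -0.6]
0.018733648256728314 97.5041127204895 [-1.6  0.3  2.1]
0.06 False
0.24 False
8.425 [0.49698373 0.28809658 0.46752446] [-0.246 -0.043 -0.522  2.003  0.661  0.565  0.599] 0.01858874345466732 [ 0.4  0.2 -2.6]
```

View pics/lift.png

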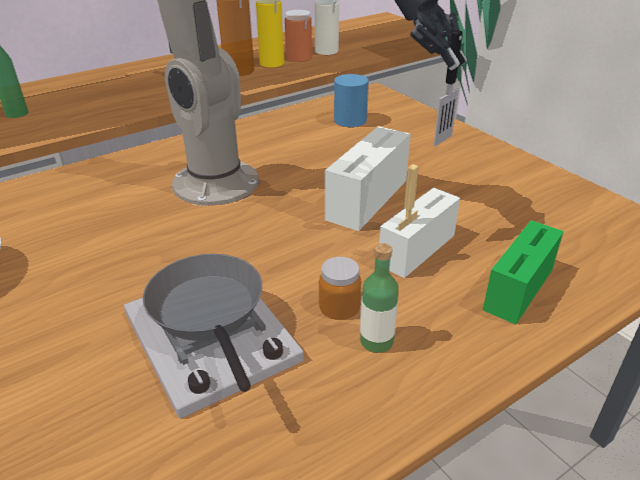

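The slice hangs freely below the gripper with its blade at (447,115). The spatula is still at (411,190). Next I search for a clear path to the pan.

```bash
cat > c.py <<'E'
from h import *
import pickle
q0=np.array(env.get_state()["qpos"]); F=[f for f in pickle.load(open("gf.pkl","rb"))[1] if f[0]==-1]
rng=np.random.default_rng(0); out=[]
print("start",clear(q0,1))
for fs,yd,f in F:
    f2=ik(*final(np.radians(yd),-1,.26),f)
    if f2 is None: continue
    # also bring redundancy close to the present posture
    best=(path_clear(q0,f2,1,12),None)
    for _ in range(25):
        if best[0]>.05: break
        v=q0+(f2-q0)*rng.uniform(.15,.85)+rng.normal(0,.3,7)
        v=np.clip(v,LO,HI); c=min(path_clear(q0,v,1,8),path_clear(v,f2,1,8)); best=max(best,(c,v),key=lambda b:b[0])
    v=best[1]; L=np.abs(f2-q0).max() if v is None else np.abs(v-q0).max()+np.abs(f2-v).max()
    out.append((best[0],L,yd,v,f2))
out.sort(key=lambda o:o[1]-50*min(o[0],.05)); pickle.dump(out,open("c.pkl","wb"))
for o in out[:4]: print(round(o[0],3),round(o[1],2),o[2],None if o[3] is None else o[3].round(2),o[4].round(2), [round(float(x),2) for x in (np.min(o[4]-LO),np.min(HI-o[4]))])
E
time python3 c.py
```

```text
start 0.05356397743490489
0.054 1.71 -75 [-0.09  0.05 -0.92  1.38  0.88  0.68  1.29] [ 0.77  0.48 -1.3   2.14  1.2   1.48  2.31] [0.06, 0.25]
0.054 1.78 -75 [-0.29 -0.1  -0.52  1.4   0.97  0.72  1.45] [ 0.5   0.3  -0.92  2.16  1.09  1.27  2.38] [0.44, 0.23]
0.054 1.8 -75 [ 0.05  0.09 -0.85  1.22  0.95  0.67  1.45] [ 0.4   0.27 -0.79  2.16  1.06  1.23  2.4 ] [0.56, 0.23]
0.054 1.81 -75 [ 0.07 -0.29  0.08  1.64  1.04  0.4   1.44] [ 0.27  0.24 -0.65  2.17  1.03  1.19  2.41] [0.53, 0.22]
real	0m12.769s
user	0m13.173s
sys	0m0.267s
```

```bash
python3 - <<'E'
from h import *
import pickle
o=pickle.load(open("c.pkl","rb"))[1]
env.goto_joints(list(o[3])); st=env.get_state(); print(st["time"],st["opening"],st["gripper_force"])
env.goto_joints(list(o[4])); env.dwell(.5); st=env.get_state(); print(st["time"],st["opening"],st["gripper_force"],st["tcp_pos"],np.round(st["force"],1))
for n in("side","top"):
    p,d=camera(n); cv2.imwrite(f"pics/{n}f.png",p); W=cloud(n,d); np.save(f"{n}f.npy",W)
    k=(np.hypot(W[...,0]-.509,W[...,1]+.259)<.10)&(W[...,2]>.21)&(W[...,2]<.31)
    A=W[k]; print(n,len(A),A.mean(0).round(3),A.min(0).round(3),A.max(0).round(3))
    if len(A)>50: B=A[A[:,1]<-.22]; m=np.linalg.lstsq(np.c_[B[:,:2],np.ones(len(B))],B[:,2],rcond=None)[0]; print("plane slope",m.round(3))
E
```

```text
10.2333 0.018382137761645243 97.73686051368713
13.5833 0.018683927564432903 97.66329288482666 [ 0.46727301 -0.10332059  0.29818342] [ 0.6  0.2 -1.5]
side 1757 [ 0.511 -0.249  0.263] [ 0.463 -0.316  0.253] [ 0.558 -0.16   0.27 ]
plane slope [-0.006  0.003  0.266]
top 2194 [ 0.505 -0.251  0.263] [ 0.463 -0.317  0.256] [ 0.554 -0.161  0.274]
plane slope [-0.001  0.006  0.265]
```

View pics/sidef.png

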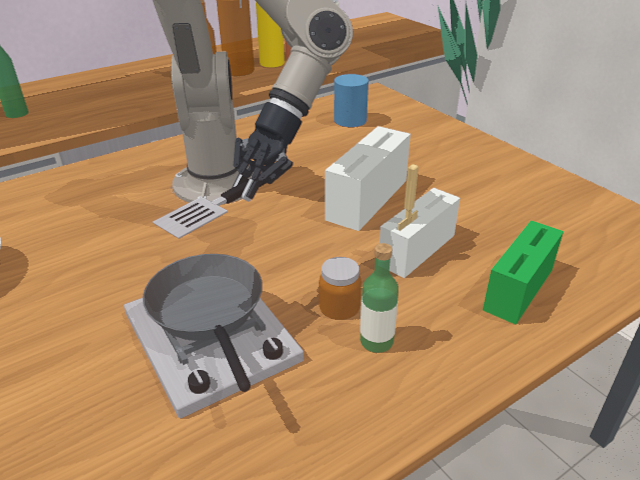

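View pics/topf.png

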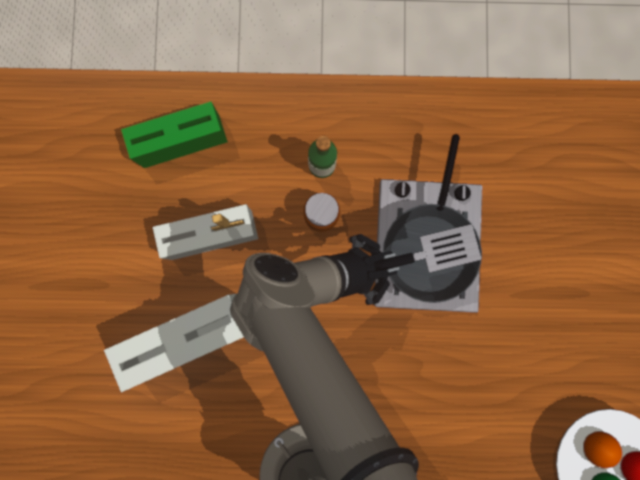

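Both views show the blade level at z ≈ 0.263, about 16 cm above the rim. Its far edge is where it should be if the blade is centred on the pan. The pan, spatula, bottle and jar have not moved.

```bash
python3 -c "
from h import *
print(np.abs(env.get_state()['joint_velocities']).max()); print(job.job_done())"
```

```text
0.002111925760243271
the job is handed in; nothing more can be done
None
```

I handed the job in with the fish slice held level and at rest, its blade centred over the frying pan about 16 cm above the rim; nothing else was disturbed, and the judge's result was not reported back.

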